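# Put a grain sample back in the sprung-catch cupboard

## Task

Pull the cupboard door open through its roller catch, stand the jar with the red lid upright in the empty bay of the rack on the inside of the door, then push the door shut until the catch snaps and the door is fully home. Do not slam the door, let it fly open or lean on it hard once it is home, and leave the other jars and the things on the table as they are.

Things in the scene. Friction and masses are not known exactly. Their poses are not given: they have to be found in the camera images.
- door (a joint): Opening angle of the cupboard door, rad: 0 with the leaf just touching the rubber buffers, about -0.004 at rest snapped shut, grows as it opens, stop at 1.85; it stays where it is left. Home, the buffers give about 1 mm per further 18 N of push at the handle; a push of more than about 24 N on the shut door (angle below -0.0094) over-presses them.
- strike (a point): Steel spear on the leaf's inner face, gripped by two sprung rollers under the cupboard's top. At the handle, pulling it out takes 9 to 17 N (catches differ), then it lets go abruptly. On closing it meets the rollers about 10 mm (0.04 rad) before home, resists more and more, up to about 17 N some 4 mm before home, then snaps home; let go earlier, the door springs ajar.
- door_handle (a point): Middle of the upright round bar (10 mm thick, 160 to 235 mm above the table) of the door's steel bow handle, 32 mm off the leaf's outer face, its ends bent back to the leaf; 252 mm from the hinge along the leaf. Door axes: z up, x square to the leaf towards its inner side (the way to push it shut), y along the leaf from hinge to free edge.
- door_hinge (a point): Point on the upright hinge line, 130 mm above the table, in the plane of the leaf's inner face; door axes, in which the handle's bar lies at x -50, y 252 mm from it. The door opens counter-clockwise seen from above. The cupboard (280 wide, 200 deep, 260 mm high) faces to the robot's left, hinge at the end nearer the robot; its rubber feet give 1 mm per 6 N of push or pull.
- leaf_edge (a point): Top outer corner of the door leaf at its free edge, on the outer face, 258 mm above the table; door axes. The leaf is a wooden frame and panel 277 wide, 248 high, 18 mm thick.
- free_bay (a point): Centre of the floor of the empty bay of the rack on the leaf's inner face, 128 mm above the table; door axes. Bay 77 mm wide (y), 64 mm deep (x), between the leaf and walls and a lip 26 mm high, open above; 164 mm from the hinge along the leaf, 32 mm from its inner face. The next bay, 82 mm nearer the hinge, holds a jar.
- taken_bay (a point): Centre of the floor of the other bay of the rack, nearer the hinge, where the jar with the green lid stands; same size and axes as free_bay.
- jar_red_mid (a point): The jar to be put away: a closed glass jar, 52 mm in diameter and 100 mm tall, 0.15 to 0.31 kg, standing upright, with a red screw lid; the point is at its centre, half-way up (50 mm above its underside)
- jar_blue_mid (a point): Leave alone: a closed glass jar, 52 mm in diameter and 100 mm tall, about 0.22 kg, standing upright, with a blue screw lid; the point is at its centre, half-way up (50 mm above its underside)
- jar_white_mid (a point): Leave alone: a closed glass jar, 52 mm in diameter and 100 mm tall, about 0.22 kg, standing upright, with a white screw lid; the point is at its centre, half-way up (50 mm above its underside)
- jar_rack_mid (a point): Stays in its bay and rides with the door: a closed glass jar, 52 mm in diameter and 100 mm tall, about 0.22 kg, standing upright, with a green screw lid; the point is at its centre, half-way up (50 mm above its underside)
- brush: Leave alone: a brush, 220 mm long, lying on the table; origin at its underside
- scoop: Leave alone: a wooden spoon, 200 mm long, lying on the table; origin at its underside
- bowl: Leave alone: a white bowl, 130 mm across, 50 mm high; origin under its centre
- mug: Leave alone: a blue mug, 76 mm across, 90 mm high; origin under its centre

How it is judged:
By the outcome, as a careful person would: the job done as asked, in the order asked, and still so for the second after the job is handed in, with the robot touching nothing.
It also fails if it takes over 72 s, if anything falls off the work surface, if the arm or the gripper's body presses on something with over 40 N, if the wrist force passes 120 N, or if a joint passes its speed limit or range.

## Robot

A 6-joint arm with a two-finger parallel gripper is mounted at the origin on the work surface. World frame = base frame: x ahead of the robot, y to its left, z up, the work surface at z = 0. Lengths are in m, angles in degrees, forces in N, time in s.
With the tool pointing down it reaches from about 0.35 to 0.875 m from the base axis. Payload 4.2 kg.
Tool frame: the origin (TCP) lies midway between the tips of the shut fingers; the grasp point (between the pads) lies 19 mm behind it; y points along the fingers, z is the direction in which the jaws open and shut, and the axes are right-handed (so a half turn about y gives the same grasp; the last joint's range is limited). The gripper opens to 87 mm and grips with 3 to 60 N. Pads are 19 mm wide; open, the fingers measure 117 mm over their backs; the gripper's body (75 mm by 190 mm) begins 51 mm behind the grasp point.
Start: joints at [81.795, 22.042, 0.453, 0, -68.411, -14.817], TCP at [0.244, 0.575, 0.223] pointing down, gripper open.
Joint ranges: [-179.83, 179.83], [-69.29, 118.12], [-61.27, 80.66], [-181.25, 117.63], [-171.15, -9.14], [-177.46, 177.46]. Speed limits (degrees/s): [159.86, 159.86, 180, 180, 180, 180].

## Interface

Orientations are given as [roll, pitch, yaw] about the fixed x, y, z axes, in that order (R = Rz(yaw) Ry(pitch) Rx(roll)).
In Python, from workcell import env gives the robot as it stands. The module is installed in compiled form; this text tells all that it offers. Calls block until the motion is done:
- env.goto(position, orientation): joint-space move of the TCP to a pose.
- env.move_straight(position, rotation=None, rate=0.15, force_limit=None): straight line of the TCP; rotation=None keeps the orientation; rate is the mean speed in m/s. With force_limit (N) it stops when the force on the tool has changed by that much, and returns True; else False.
- env.set_joints(angles): joint-space move.
- env.gripper_to(opening, grasp_force=None): opening from 0.0 (shut) to 1.0 (fully open); grasp_force is the grip in N (None keeps the last); returns when the fingers have stopped.
- env.dwell(seconds).
- env.inverse_kinematics(position, orientation): joint angles nearest the present ones, or None.
- env.read_state(): the state.
- env.grab_frame(name): name is "scene" or "top" or "wrist"; returns a dict with "image" (420x560x3 uint8, blue, green, red), "fx", "fy", "cx", "cy" (pixels), "position" and "orientation" of the camera in the world. Camera axes: x right, y up, looking along -z (the intrinsics and any distortion apply to the point x, -y, -z); pixel columns grow to the right and rows downward; lengths in m; the calibration is good to about 2 mm. A picture is of the moment at which its call begins. There is no depth.
A pose or a line that the arm cannot do raises env.Unreachable and nothing moves.
- env.close_job(): hands the job in, once; it reports no verdict.
Trained networks look in a picture, given as the dict that the camera call returned (one of the last four; its "shot" number tells which), for a name from the list of things; names that differ only in an ending like _2 or _b are one class to them, and where a whole thing is asked for, a point or a joint stands for the part that bears it (a point fixed in the world has none). Each returns a list of dicts, best first, with "score" (0 to 1); they miss things now and then, are a little off and sometimes report something else, mostly with a low value. They report only what shows in the picture. A call takes as long as a camera call.
- env.search_frame(picture, thing): "xyz" ([x, y, z] in m, in world coordinates, good to about 4 mm: the middle of the surface that is visible of it).
- env.trace(picture, thing): "mask" (420x560 bool, what is visible of it).
The state is a dict: "clock": time; "joint_positions": joint angles; "qvel": joint speeds; "joint_torque": joint torques, N m; "position": TCP position; "tool_rot": TCP orientation; "force": force on the tool from outside, world axes, zero at the start; "wrist_torque": the same for the moment, N m; "opening": opening from 0.0 (shut) to 1.0 (fully open).
Only numpy, scipy, OpenCV 4.12 (cv2) and the standard library are available. Lean on these libraries where they do the work, as an engineer would, in place of code of your own. Each camera call takes 0.05 s, during which the arm holds its last target. There are 200 camera calls.

## Working session

There is one attempt and no reset: what is moved stays moved. The work goes in short steps, each a Python script; the robot and the scene stay as the last script left them, time stands still between calls to the robot, and variables do not carry over. Pictures are saved under pics/ and viewed, about 8 in all and at most 12, crops included, and the job is handed in when it is done.

```bash
mkdir -p pics; ls; python3 - <<'E'
from workcell import env
import cv2,numpy as np
s=env.read_state(); print(s['clock'],s['position'],s['tool_rot'],s['opening'],s['force'])
for c in ["scene","top"]:
    f=env.grab_frame(c); cv2.imwrite(f'pics/{c}0.png',f['image'])
    print(c,f['position'],f['orientation'],f['fx'])
    for n in ["door_handle","door_hinge","leaf_edge","free_bay","jar_red_mid","jar_blue_mid","jar_white_mid","bowl","mug","brush","scoop"]:
        r=env.search_frame(f,n); print(n,[(np.round(q['xyz'],3).tolist(),round(q['score'],2)) for q in r[:2]])
a=cv2.imread('pics/scene0.png');b=cv2.imread('pics/top0.png')
cv2.imwrite('pics/both.png',cv2.resize(np.vstack([a,b]),(400*1,600)))
print(env.read_state()['clock'])
E
```

```text
pics
0.0 [0.24418438 0.57468583 0.2214451 ] [-8.98758584e+01  4.13459148e-03  1.56965103e+02] 1.0032746805450277 [ 0.21178734 -0.13280633  0.64010226]
scene [0.28404696 0.38535738 1.13193205] [  18.35032476   -0.45265596 -131.69826049] 465.62064986908064
door_handle [([0.553, -0.078, 0.173], 0.83)]
door_hinge [([0.545, -0.08, 0.17], 0.86), ([0.59, 0.344, 0.1], 0.47)]
leaf_edge [([0.552, -0.078, 0.17], 0.7)]
free_bay [([0.544, -0.088, 0.17], 0.8)]
jar_red_mid [([0.591, 0.343, 0.099], 0.71), ([0.55, -0.083, 0.173], 0.64)]
jar_blue_mid [([0.455, 0.344, 0.101], 0.94)]
jar_white_mid [([0.72, 0.271, 0.088], 0.71), ([0.46, 0.489, 0.013], 0.68)]
bowl [([0.791, -0.036, 0.024], 0.73)]
mug [([0.272, 0.391, 0.006], 0.82), ([0.792, -0.033, 0.022], 0.16)]
brush [([0.802, 0.155, 0.018], 0.66)]
scoop [([0.454, 0.491, 0.016], 0.91), ([0.549, -0.082, 0.175], 0.16)]
top [0.26417713 0.14269544 1.52791108] [ 11.26094069   0.33089394 -89.31067692] 540.2198186452546
door_handle [([0.548, -0.083, 0.218], 0.9)]
door_hinge [([0.554, -0.082, 0.219], 0.9)]
leaf_edge [([0.553, -0.08, 0.219], 0.89)]
free_bay [([0.554, -0.079, 0.217], 0.81)]
jar_red_mid [([0.591, 0.339, 0.099], 0.62)]
jar_blue_mid [([0.456, 0.338, 0.098], 0.82), ([0.552, -0.085, 0.218], 0.21)]
jar_white_mid [([0.717, 0.271, 0.1], 0.82)]
bowl [([0.784, -0.028, 0.022], 0.89)]
mug []
brush [([0.804, 0.155, 0.023], 0.73)]
scoop [([0.454, 0.493, 0.013], 0.94), ([0.267, 0.397, 0.024], 0.54)]
1.2
```

View pics/scene0.png

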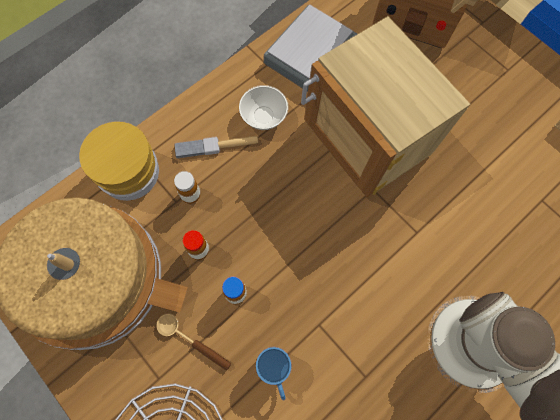

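View pics/top0.png

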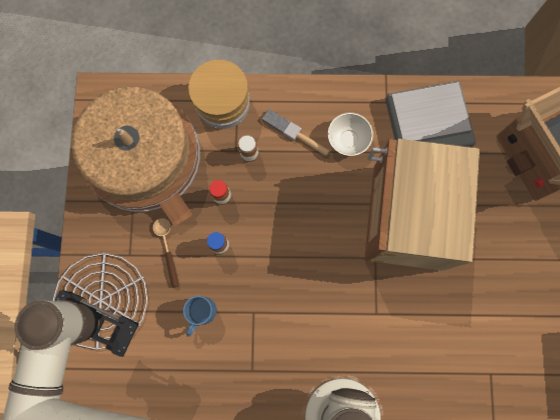

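Scene/top views: the cupboard sits right of centre (top px 372–480, 140–270), handle at top px (375,155), red jar (220,190), blue (217,243), white (247,147). I'll zoom in on the door.

```bash
python3 - <<'E'
import cv2,numpy as np
a=cv2.imread('pics/top0.png')[125:275,355:495]
b=cv2.imread('pics/scene0.png')[10:200,290:480]
a=cv2.resize(a,(400*140//150*15//15,400)) if 0 else cv2.resize(a,None,fx=4,fy=4,interpolation=cv2.INTER_CUBIC)
cv2.imwrite('pics/topz.png',a)
E
cat > h.py <<'E'
from workcell import env
import numpy as np, cv2
from scipy.spatial.transform import Rotation as R
def ray(f,u,v):
    d=R.from_euler('xyz',f['orientation'],degrees=True).apply([(u-f['cx'])/f['fx'],-(v-f['cy'])/f['fy'],-1]); return np.array(f['position']),d
def onz(f,u,v,z):
    p,d=ray(f,u,v); return p+d*(z-p[2])/d[2]
def proj(f,P):
    q=R.from_euler('xyz',f['orientation'],degrees=True).inv().apply(np.array(P)-f['position'])
    return f['cx']+f['fx']*q[...,0]/-q[...,2], f['cy']-f['fy']*q[...,1]/-q[...,2]
E
```

```text
(no output)
```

View pics/topz.png

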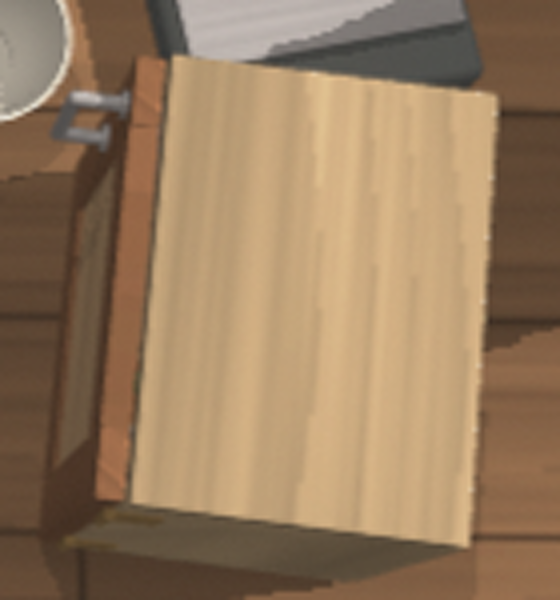

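```bash
cat >> h.py <<'E'
Z=np.array([0,0,1.])
def ori(y,z):  # tool finger dir, jaw dir
    y=np.array(y,float);y/=np.linalg.norm(y);z=np.array(z,float);z-=y*(z@y);z/=np.linalg.norm(z)
    return R.from_matrix(np.c_[np.cross(y,z),y,z]).as_euler('xyz',degrees=True)
def axes(h,th):  # door x,y axes at opening th; h=(hx,hy,yaw of door y at closed)
    a=h[2]+th; y=np.array([np.cos(a),np.sin(a),0]); x=np.array([y[1],-y[0],0]); return x,y
def dpt(h,th,x,y,z):
    X,Y=axes(h,th); return np.array([h[0],h[1],0])+X*x+Y*y+Z*z
def handle(h,th,tilt,zg=0.2,sgn=1,back=0.,hx=-.05):
    "TCP pose gripping bar, body leaning outward by tilt"
    X,Y=axes(h,th); t=np.radians(tilt); d=X*np.sin(t)-Z*np.cos(t)
    return dpt(h,th,hx,.252,zg)+d*(.019-back), ori(d,Y*sgn)
def bay(h,th,tilt,zg,sgn=1,dx=0.,hy=.164):
    X,Y=axes(h,th); t=np.radians(tilt); d=-X*np.sin(t)-Z*np.cos(t)
    return dpt(h,th,.032+dx,hy,zg)+d*.019, ori(d,Y*sgn)
E
python3 - <<'E'
from h import *
from scipy.optimize import least_squares
f=env.grab_frame('top'); print([k for k in f], f.get('distortion'))
P=[(389.5,139.3,-.018,.277,.258),(379,249.5,-.018,0,.258),(397,139.5,0,.277,.258),(387,250.5,0,0,.258),(373,149.5,-.05,.252,.235)]
def res(h): return np.concatenate([onz(f,u,v,z)[:2]-dpt(h,0,x,y,z)[:2] for u,v,x,y,z in P])
r=least_squares(res,[.42,-.1,0]); h=r.x; print(h,np.round(r.fun*1000,1)); np.save('h.npy',h)
print('handle',dpt(h,0,-.05,.252,.2))
m=env.trace(f,'jar_red_mid'); print(m[0]['score'])
hsv=cv2.cvtColor(f['image'],cv2.COLOR_BGR2HSV)
for c in ['top','scene']:
    f=env.grab_frame(c); hsv=cv2.cvtColor(f['image'],cv2.COLOR_BGR2HSV)
    k=((hsv[...,0]<6)|(hsv[...,0]>174))&(hsv[...,1]>200)&(hsv[...,2]>100)
    u0,v0=proj(f,np.array([.591,.341,.1])); vv,uu=np.nonzero(k); s=(abs(uu-u0)<18)&(abs(vv-v0)<18)
    print(c,s.sum(),onz(f,uu[s].mean(),vv[s].mean(),.095))
q0=env.read_state()['joint_positions']
for tilt in (15,25,35,45):
  for sg in (1,-1):
    print('handle',tilt,sg,[ (None if (q:=env.inverse_kinematics(*handle(h,th,tilt,.2,sg))) is None else np.round(q).astype(int).tolist()) for th in (0,.5,1.,1.3,1.6)])
for tilt in (15,25):
  for sg in (1,-1):
    print('bay',tilt,sg,[ (None if (q:=env.inverse_kinematics(*bay(h,th,tilt,.21,sg))) is None else np.round(q).astype(int).tolist()) for th in (1.,1.3,1.6)])
for tilt in (15,25):
  for sg in (1,-1):
    t=np.radians(tilt); j=np.array([.64,-.77,0]);o=np.array([.77,.64,0]);d=o*np.sin(t)-Z*np.cos(t)
    q=env.inverse_kinematics(np.array([.591,.341,.078])+d*.019,ori(d,j*sg)); print('jar',tilt,sg,q is not None and np.round(q))
E
```

```text
['image', 'fx', 'fy', 'cx', 'cy', 'position', 'orientation', 'shot'] None
[ 0.41470356 -0.08358895 -0.11074925] [-2.  -0.7  1.2  0.3 -0.3 -1.1  1.1 -0.6  0.   2.2]
handle [ 0.67068585 -0.06174707  0.2       ]
0.76
top 0 [nan nan nan]
scene 325 [0.60047022 0.34391783 0.095     ]
handle 15 1 [[14, 29, -1, 15, -66, 152], [26, 23, -12, 18, -57, 166], None, [46, 7, -36, 20, -44, -173], [55, -2, -45, 20, -41, -164]]
handle 15 -1 [[14, 29, -1, 15, -66, -28], [26, 23, -12, 18, -57, -14], [39, 14, -27, 20, -48, -1], [46, 7, -36, 20, -44, 7], [55, -2, -45, 20, -41, 16]]
handle 25 1 [[17, 31, -4, 25, -68, 144], [29, 23, -18, 30, -56, 154], [42, 13, -36, 37, -44, 162], [49, 5, -47, 41, -37, 167], [56, -5, -56, 42, -33, 174]]
handle 25 -1 [[17, 31, -4, 25, -68, -36], [29, 23, -18, 30, -56, -26], [42, 13, -36, 37, -44, -18], [49, 5, -47, 41, -37, -13], [56, -5, -56, 42, -33, -6]]
handle 35 1 [[20, 32, -7, 33, -71, 137], [32, 24, -24, 42, -57, 142], [42, 13, -44, 56, -43, 144], [46, 4, -55, 66, -36, 144], None]
handle 35 -1 [[20, 32, -7, 33, -71, -43], [32, 24, -24, 42, -57, -38], [42, 13, -44, 56,
[... 255 characters left out ...]
, 14, -49, 72, -47, -52], [42, 5, -61, 90, -39, -55], None]
bay 15 1 [[13, 21, -2, -12, -76, -138], [19, 19, -6, -10, -76, -127], [25, 16, -12, -8, -75, -117]]
bay 15 -1 [[13, 21, -2, -12, -76, 42], [19, 19, -6, -10, -76, 53], [25, 16, -12, -8, -75, 63]]
bay 25 1 [[9, 26, 5, -18, -86, -134], [16, 24, 0, -15, -87, -124], [22, 21, -6, -11, -86, -114]]
bay 25 -1 [[9, 26, 5, -18, -86, 46], [16, 24, 0, -15, -87, 56], [22, 21, -6, -11, -86, 66]]
jar 15 1 [ 44.  30. -15.   2. -30.  84.]
jar 15 -1 [ 44.  30. -15.   2. -30. -96.]
jar 25 1 [ 44.  28. -25.   9. -12.  77.]
jar 25 -1 [  44.   28.  -25.    9.  -12. -103.]<stdin>:14: RuntimeWarning: Mean of empty slice.
  ret = ret.dtype.type(ret / rcount)
```

```bash
python3 - <<'E'
from h import *
h=np.load('h.npy')
p,o=handle(h,0,25,.2,-1,back=.12)
env.goto(p,o)
f=env.grab_frame('wrist'); im=f['image'].copy()
for c,P in [((0,0,255),[dpt(h,0,-.05,.252,z) for z in (.16,.2,.235)]),((255,0,0),[dpt(h,0,-.018,.277,.258),dpt(h,0,0,.277,.258),dpt(h,0,-.018,.1,.258),dpt(h,0,-.018,.2,.258)])]:
    for q in P:
        u,v=proj(f,q); print(u,v); cv2.circle(im,(int(round(u)),int(round(v))),3,c,1)
cv2.imwrite('pics/w1.png',im)
for r in env.search_frame(f,'door_handle')[:2]: print(r)
s=env.read_state();print(s['clock'],s['position'],p,s['force'])
np.savez('f1.npz',**{k:f[k] for k in f})
E
```

```text
275.2488511997009 216.02931626992574
274.9936221531269 208.53502633352846
274.7007599725577 199.9357147659268
232.70758000066093 140.04500876882838
233.32188152819953 111.44932915844896
529.7008608360276 140.67425623517022
361.8677843589641 140.31866388693757
{'xyz': [0.5783, -0.0861, 0.2325], 'score': 0.93}
4.0917 [ 0.6754236  -0.01847183  0.29157369] [ 0.67540346 -0.01932413  0.29153709] [ 0.04048475 -0.87849731  0.37835128]
```

View pics/w1.png

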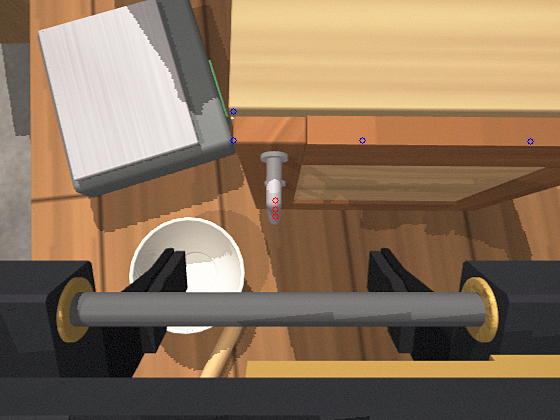

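The wrist view confirms the fit: bar at px (275,205) with my projections on it, leaf edge within ~2 px. Grip and unlatch.

```bash
python3 - <<'E'
from h import *
h=np.load('h.npy')
def st(l):
    s=env.read_state(); X,Y=axes(h,0); print(l,round(s['clock'],2),np.round(s['position'],4),'F',np.round(s['force'],1),round(s['opening'],3)); return s
p,o=handle(h,0,25,.2,-1)
print(env.move_straight(p,rate=.12,force_limit=12)); st('at')
env.gripper_to(0.0,grasp_force=50); st('grip')
for th in (.008,.016,.024,.032,.04,.05):
    p,o=handle(h,th,25,.2,-1); env.move_straight(p,o,rate=.02); st(th)
E
```

```text
False
at 5.24 [ 0.6704 -0.0694  0.1837] F [ 0.8 -0.7 -0.5] 0.999
grip 6.48 [ 0.6721 -0.0696  0.1828] F [ 6.7 -1.3 -3.2] 0.1
0.008 6.73 [ 0.6722 -0.0687  0.1828] F [ 9.1 -6.6 -3.3] 0.107
0.016 6.98 [ 0.6717 -0.0652  0.1828] F [ 4.7  2.  -0.7] 0.099
0.024 7.23 [ 0.6716 -0.0625  0.1828] F [ 5.5  0.7 -1.8] 0.103
0.032 7.48 [ 0.6714 -0.0605  0.1828] F [ 5.4  1.2 -1.5] 0.099
0.04 7.73 [ 0.6713 -0.0584  0.1828] F [ 5.6  0.1 -1.4] 0.1
0.05 8.01 [ 0.671  -0.0559  0.1828] F [ 5.2  0.5 -2. ] 0.099
```

```bash
python3 - <<'E'
from h import *
h=np.load('h.npy'); X,Y=axes(h,0); h[:2]+=.0028*Y[:2]; np.save('h.npy',h)
for i,th in enumerate(np.r_[.07,.1,.15,np.linspace(.25,1.3,12)]):
    p,o=handle(h,th,25,.2,-1); env.move_straight(p,o,rate=.03 if th<.12 else .09)
    if i%3==2:
        s=env.read_state(); print(round(th,2),round(s['clock'],2),'err',np.round((s['position']-p)*1e3,1),'F',np.round(s['force'],1),round(s['opening'],3))
f=env.grab_frame('scene'); im=f['image'].copy()
for q in [dpt(h,1.3,-.018,.277,.258),dpt(h,1.3,0,.277,.258),dpt(h,1.3,0,0,.258),dpt(h,1.3,.032,.164,.128)]:
    u,v=proj(f,q); cv2.circle(im,(int(round(u)),int(round(v))),2,(255,0,255),1)
cv2.imwrite('pics/s2.png',cv2.resize(im[:300],None,fx=1.4,fy=1.4))
for n in ('free_bay','taken_bay','jar_rack_mid'): print(n,env.search_frame(f,n)[:1])
print(dpt(h,1.3,.032,.164,.128),dpt(h,1.3,.032,.082,.178))
E
```

```text
0.15 9.03 err [-0.2  0.7  0. ] F [-1.2 -0.3  0.3] 0.101
0.44 10.32 err [0.3 0.6 0. ] F [ 3.   1.7 -1.7] 0.103
0.73 11.59 err [0.3 1.  0. ] F [ 4.   3.1 -3.5] 0.099
1.01 12.87 err [0.2 1.3 0. ] F [ 2.7  6.4 -4. ] 0.098
1.3 14.14 err [-0.1  1.5  0. ] F [ 1.   7.7 -5.6] 0.101
free_bay [{'xyz': [0.4511, 0.0225, 0.2158], 'score': 0.69}]
taken_bay [{'xyz': [0.4572, 0.0233, 0.2149], 'score': 0.74}]
jar_rack_mid [{'xyz': [0.4754, -0.0065, 0.2278], 'score': 0.74}]
[0.50825157 0.05639301 0.128     ] [ 0.47771843 -0.01971039  0.178     ]
```

View pics/s2.png

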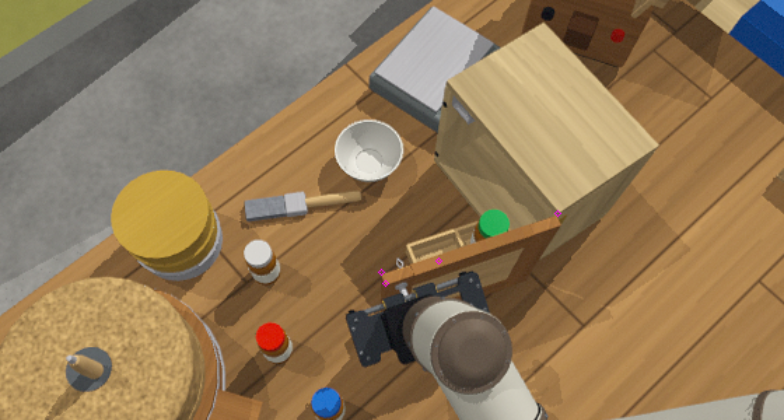

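Door open ~1.3 rad; predicted markers lie on the leaf's corners (px 557,213; 385,275), free bay visible, jar standing in the next. Release and go to the jar.

```bash
cat >> h.py <<'E'
def jar(p,zg=.078,tilt=20,sgn=1,back=0.):
    t=np.radians(tilt); j=np.array([.64,-.77,0]);o=np.array([.77,.64,0]);d=o*np.sin(t)-Z*np.cos(t)
    return np.array([p[0],p[1],zg])+d*(.019-back),ori(d,j*sgn)
E
python3 - <<'E'
from h import *
h=np.load('h.npy'); h[1]+=.0025; np.save('h.npy',h)
env.gripper_to(.6); p,o=handle(h,1.3,25,.2,-1,back=.12)
s=env.read_state(); X,Y=axes(h,1.3)
t=np.radians(25); d=X*np.sin(t)-Z*np.cos(t)
env.move_straight(s['position']-d*.11,rate=.2)
p,o=jar((.595,.341),back=.13)
for sg in (1,-1): q=env.inverse_kinematics(*jar((.595,.341),back=.13,sgn=sg)); print(sg,np.round(q))
q=env.inverse_kinematics(*jar((.595,.341),back=.13,sgn=-1))
env.set_joints(q); env.gripper_to(1.0)
print(env.read_state()['clock'])
f=env.grab_frame('wrist'); im=f['image'].copy()
for q in [(.595,.341,.1),(.595,.341,0)]:
    u,v=proj(f,np.array(q)); print(u,v); cv2.circle(im,(int(u),int(v)),3,(255,0,255),1)
cv2.imwrite('pics/w3.png',im)
print(env.search_frame(f,'jar_red_mid')[:2])
hsv=cv2.cvtColor(f['image'],cv2.COLOR_BGR2HSV); k=((hsv[...,0]<6)|(hsv[...,0]>174))&(hsv[...,1]>150)&(hsv[...,2]>60)
n,l,sx,c=cv2.connectedComponentsWithStats(k.astype('uint8'))
for i in range(1,n):
    if sx[i][4]>100: print(sx[i],c[i],onz(f,*c[i],.1))
E
```

```text
1 [ 44.  17. -17.   3. -36.  84.]
-1 [ 44.  17. -17.   3. -36. -96.]
18.3
274.92248829615494 226.86189006722023
275.28851531732965 159.98506670465218
[{'xyz': [0.5897, 0.3319, 0.0845], 'score': 0.98}, {'xyz': [0.4818, 0.4987, 0.0134], 'score': 0.67}]
[ 242  195   63   60 3077] [273.21026974 224.76210595] [0.59430147 0.33883333 0.1       ]
```

View pics/w3.png

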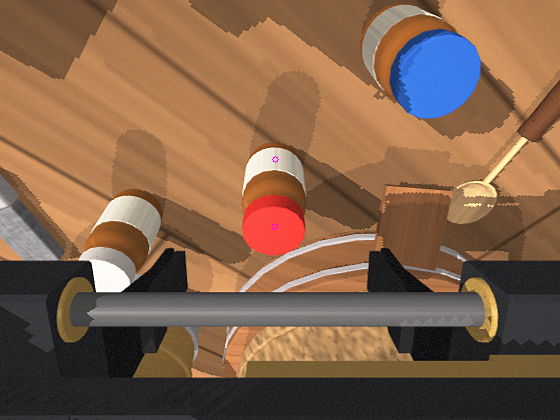

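Red jar at px (273,227), within ~2 mm of my estimate; the tall cork-topped stand is behind the fingers, so I'll check its clearance.

```bash
python3 - <<'E'
from h import *
a=env.grab_frame('scene');b=env.grab_frame('top'); w=env.grab_frame('wrist')
def tri(ua,ub):
    (p,d),(q,e)=ray(a,*ua),ray(b,*ub); t=np.linalg.lstsq(np.c_[d,-e],q-p,rcond=None)[0]; return (p+d*t[0]+q+e*t[1])/2,np.linalg.norm(p+d*t[0]-q-e*t[1])
for n,ua,ub in [('knobtop',(54,258),(121,134)),('disc c',(72,265),(130,138)),('canister',(116,152),(219,88))]:
    P,g=tri(ua,ub); print(n,P,g)
P,_=tri((72,265),(130,138))
for z in (.1,.15,.2): print(z,'disc edge',onz(b,188,158,z),onz(b,170,190,z), onz(a,142,262,z), 'rim',onz(b,199,150,z))
s=env.read_state(); M=R.from_euler('xyz',s['tool_rot'],degrees=True)
print('cam in tool',M.inv().apply(np.array(w['position'])-s['position']), 'cam world',w['position'],'tcp',s['position'])
E
```

```text
knobtop [0.7023718  0.56995453 0.24630316] 0.0036577123459101677
disc c [0.72644579 0.57939751 0.12601236] 0.010440041940395581
canister [0.87781927 0.34617316 0.12770957] 0.0009324561566344103
0.1 disc edge [0.68363507 0.42764264 0.1       ] [0.59291246 0.47226743 0.1       ] [0.63498092 0.46010769 0.1       ] rim [0.70683545 0.39838875 0.1       ]
0.15 disc edge [0.66894725 0.41766488 0.15      ] [0.5814014  0.46072707 0.15      ] [0.61797718 0.45648583 0.15      ] rim [0.69133524 0.38943534 0.15      ]
0.2 disc edge [0.65425943 0.40768711 0.2       ] [0.56989034 0.44918672 0.2       ] [0.60097345 0.45286397 0.2       ] rim [0.67583503 0.38048194 0.2       ]
cam in tool [-0.07759845 -0.1610968   0.00106183] cam world [0.46659636 0.23567839 0.30707159] tcp [0.56575687 0.31672123 0.18227545]
```

Clearance is enough (stand edge ≥0.1 m from the jar). Grasp.

```bash
python3 - <<'E'
from h import *
h=np.load('h.npy')
def st(l):
    s=env.read_state(); print(l,round(s['clock'],2),np.round(s['position'],4),'F',np.round(s['force'],1),round(s['opening'],3)); return s
p,o=jar((.595,.340),sgn=-1)
print(env.move_straight(p,o,rate=.12,force_limit=8)); st('at')
env.gripper_to(0,grasp_force=25); st('grip')
env.move_straight(p+Z*.03,rate=.06);st('up')
env.move_straight(p+Z*.23,rate=.25)
# over the bay
for sg in (1,-1):
    q=env.inverse_kinematics(*bay(h,1.3,20,.078+.128+.12,sg)); print(sg,np.round(q))
q=env.inverse_kinematics(*bay(h,1.3,20,.078+.128+.15,-1,hy=.169)); print(q)
env.set_joints(q); st('over')
f=env.grab_frame('wrist'); g=env.grab_frame('top')
def mark(f):
    im=f['image'].copy()
    for P in [dpt(h,1.3,x,y,.154) for x in (0,.064) for y in (.1255,.2025)]+[dpt(h,1.3,x,y,.258) for x in (-.018,0) for y in (0,.277)]:
        u,v=proj(f,P); cv2.circle(im,(int(round(u)),int(round(v))),2,(255,0,255),1)
    return im
u,v=map(int,proj(g,dpt(h,1.3,.032,.12,.2)))
c=cv2.resize(mark(g)[v-70:v+70,u-70:u+70],(420,420),interpolation=cv2.INTER_CUBIC)
w=cv2.resize(mark(f),(380,285)); cv2.imwrite('pics/m4.png',np.hstack([np.vstack([w,np.zeros((135,380,3),'uint8')]),c]))
print(env.search_frame(g,'jar_rack_mid')[:1],env.search_frame(g,'jar_red_mid')[:1])
E
```

```text
False
at 19.78 [0.6003 0.3445 0.0612] F [ 1.1  0.8 -0.5] 0.994
grip 20.5 [0.6002 0.3441 0.0603] F [ 0.4 -1.3  0.8] 0.583
up 21.15 [0.5998 0.3441 0.0902] F [ 0.   0.6 -2.1] 0.585
1 [  17.   17.    8.  -13.  -96. -129.]
-1 [ 17.  17.   8. -13. -96.  51.]
[  17.56974626   16.96439101   11.5644316   -12.74544174 -100.05360527
   50.04494117]
over 24.27 [0.5042 0.0662 0.3379] F [ 0.1 -0.3 -2. ] 0.585
[{'xyz': [0.4718, -0.0118, 0.228], 'score': 0.63}] [{'xyz': [0.4984, 0.0641, 0.377], 'score': 0.61}]
```

View pics/m4.png

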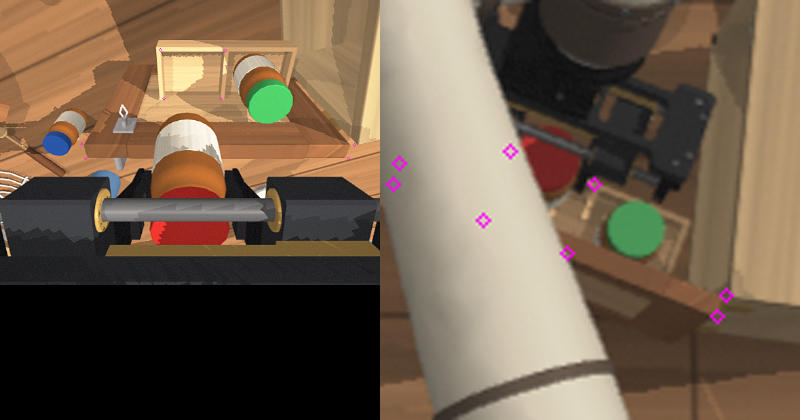

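Bay markers sit on the rack walls, jar hangs upright in the grip; lower it.

```bash
python3 - <<'E'
from h import *
h=np.load('h.npy')
def st(l):
    s=env.read_state(); print(l,round(s['clock'],2),np.round(s['position'],4),'F',np.round(s['force'],1),round(s['opening'],3)); return s
B=lambda z:bay(h,1.3,20,.078+.128+z,-1,hy=.168)
print(env.move_straight(*B(.035),rate=.15,force_limit=8)); st('pre')
print(env.move_straight(*B(.004),rate=.05,force_limit=4)); st('near')
print(env.move_straight(*B(-.004),rate=.02,force_limit=3)); st('down')
env.gripper_to(.76); s=st('rel')
d=R.from_euler('xyz',s['tool_rot'],degrees=True).apply([0,1,0])
env.move_straight(s['position']-d*.13,rate=.15)
q=env.inverse_kinematics(*handle(h,1.3,25,.2,-1,back=.13)); print(np.round(q))
f=env.grab_frame('wrist'); cv2.imwrite('pics/w5.png',f['image']); st('end')
for n in('jar_red_mid','jar_rack_mid'): print(env.search_frame(f,n)[:1])
print(dpt(h,1.3,.032,.164,.228))
E
```

```text
False
pre 25.38 [0.5043 0.0651 0.2241] F [ 0.2 -0.2 -1.7] 0.584
False
near 26.15 [0.5039 0.065  0.1922] F [ 0.4 -0.2 -1.6] 0.589
True
down 26.47 [0.5041 0.0651 0.1881] F [0.4 0.8 3.8] 0.585
rel 27.07 [0.5033 0.065  0.1867] F [-0.1  0.   0.2] 0.756
[ 60.  -5. -35.  29. -59.  -6.]
end 28.14 [0.5441 0.0486 0.3078] F [-0.1  0.4  1.2] 0.761
[{'xyz': [0.5183, 0.0604, 0.2116], 'score': 0.66}]
[{'xyz': [0.4973, -0.0164, 0.2044], 'score': 0.62}]
[0.50825157 0.05889301 0.228     ]
```

View pics/w5.png

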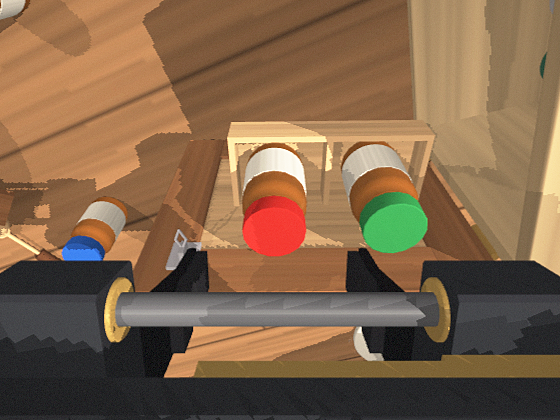

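The red jar stands in its bay beside the green one (lids at px (274,225) and (394,222)). Now regrip the handle and close to just before the rollers.

```bash
python3 - <<'E'
from h import *
h=np.load('h.npy')
def st(l):
    s=env.read_state(); print(l,round(s['clock'],2),np.round(s['position'],4),'F',np.round(s['force'],1),round(s['opening'],3)); return s
p0,_=handle(h,0,25,.2,-1); X,Y=axes(h,0); e=np.array([.6721,-.0696,.1828])-p0; print('home ref X,Y mm',1e3*(e@X),1e3*(e@Y))
s=env.read_state(); env.move_straight(s['position']+Z*.1,rate=.25)
p,o=handle(h,1.3,25,.2,-1,back=.13)
env.goto(p+Z*.09,o); env.gripper_to(.6); st('over')
env.move_straight(p,rate=.25)
print(env.move_straight(*handle(h,1.3,25,.2,-1),rate=.15,force_limit=10)); st('at')
env.gripper_to(0,grasp_force=40); st('grip')
for i,th in enumerate(np.r_[np.linspace(1.2,.2,11),.13,.08]):
    p,o=handle(h,th,25,.2,-1); env.move_straight(p,o,rate=.08 if th>.15 else .04)
    if i%3==0: st(round(th,2))
s=st('pre'); print('err',np.round((s['position']-p)*1e3,1))
E
```

```text
home ref X,Y mm 2.103463910734744 -0.2502727453705076
over 30.24 [0.4215 0.1885 0.3906] F [-0.2 -0.4  0.6] 0.6
False
at 31.77 [0.4729 0.1688 0.1839] F [-0.1  0.1  0.1] 0.603
grip 32.57 [0.4723 0.1679 0.1828] F [ 0.1 -0.4  0.8] 0.103
1.2 33.03 [0.4972 0.1611 0.1828] F [ 0.1 -1.7  1.2] 0.101
0.9 34.43 [0.5652 0.1268 0.1828] F [-1.5 -1.6  2.6] 0.1
0.6 35.83 [0.6202 0.0735 0.1828] F [-3.2 -3.1  2.6] 0.102
0.3 37.23 [0.6567 0.0062 0.1828] F [-4.8 -2.6  3.5] 0.1
0.08 38.77 [ 0.6697 -0.0479  0.1828] F [-6.5 -1.4  4.1] 0.103
pre 38.77 [ 0.6697 -0.0479  0.1828] F [-6.5 -1.4  4.1] 0.103
err [-0.9 -0.7  0. ]
```

```bash
python3 - <<'E'
from h import *
h=np.load('h.npy'); X,Y=axes(h,0); p0,_=handle(h,0,25,.2,-1)
env.move_straight(*handle(h,.052,25,.2,-1),rate=.03)
f0=env.read_state()['force']@X; pk=0; th=.052
while th>-.045:
    th-=.004; env.move_straight(*handle(h,th,25,.2,-1),rate=.012)
    s=env.read_state(); F=-(s['force']@X-f0); x=(s['position']-p0)@X*1e3
    print(round(th,3),round(s['clock'],2),'x',round(x,2),'push',round(F,1)); pk=max(pk,F)
    if (pk>5 and F<pk-4) or F>21: break
E
```

```text
0.048 39.41 x -11.4 push 0.3
0.044 39.66 x -10.47 push 0.2
0.04 39.91 x -9.46 push -0.1
0.036 40.16 x -8.49 push 1.0
0.032 40.41 x -7.47 push 1.3
0.028 40.66 x -6.5 push 0.6
0.024 40.91 x -5.57 push 1.5
0.02 41.16 x -4.7 push 1.5
0.016 41.41 x -3.78 push 1.3
0.012 41.66 x -2.92 push 2.5
0.008 41.91 x -2.1 push 2.9
0.004 42.16 x -1.36 push 2.8
-0.0 42.41 x -0.61 push 5.3
-0.004 42.66 x 0.09 push 5.8
-0.008 42.91 x 0.8 push 5.3
-0.012 43.16 x 1.52 push 7.9
-0.016 43.41 x 2.14 push 9.5
-0.02 43.66 x 2.81 push 10.2
-0.024 43.91 x 3.47 push 11.7
-0.028 44.16 x 4.17 push 12.8
-0.032 44.41 x 5.63 push 5.9
```

The force dropped from 12.8 to 5.9 N, which looks like the snap. Unload, release, retract and check.

```bash
python3 - <<'E'
from h import *
h=np.load('h.npy'); X,Y=axes(h,0); p0,_=handle(h,0,25,.2,-1)
env.dwell(.3); s=env.read_state(); print('x',(s['position']-p0)@X*1e3,s['force'])
env.gripper_to(.6); s=env.read_state(); print(s['force'],s['clock'])
d=R.from_euler('xyz',s['tool_rot'],degrees=True).apply([0,1,0])
env.move_straight(s['position']-d*.12,rate=.15)
f=env.grab_frame('wrist'); g=np.load('f1.npz'); im=f['image'].copy()
# predict from earlier closed picture's leaf features
for f_,nm in ((f,'now'),):
    a=im
h1=np.array([0.41470356,-0.08358895,-0.11074925])
pts=[dpt(h1,0,x,y,.258) for x in(-.018,0) for y in(.277,.2,.1)]
for q in pts:
    u,v=proj(f,q); cv2.circle(im,(int(round(u)),int(round(v))),3,(255,0,0),1)
cv2.imwrite('pics/w6.png',im); print(env.read_state()['clock'],env.read_state()['position'])
t=env.grab_frame('top'); cv2.imwrite('pics/top6.png',t['image'])
a=cv2.imread('pics/top0.png')[125:275,355:495];b=t['image'][125:275,355:495]
cv2.imwrite('pics/cmp.png',cv2.resize(np.hstack([a,b]),None,fx=2.8,fy=2.8,interpolation=cv2.INTER_CUBIC))
E
```

```text
x 6.259078901088889 [-11.01795575   7.79719114   6.96730536]
[-0.44411411 -0.04233732  0.69396102] 45.6833
46.6833 [ 0.67950163 -0.02592579  0.2901907 ]
```

View pics/w6.png

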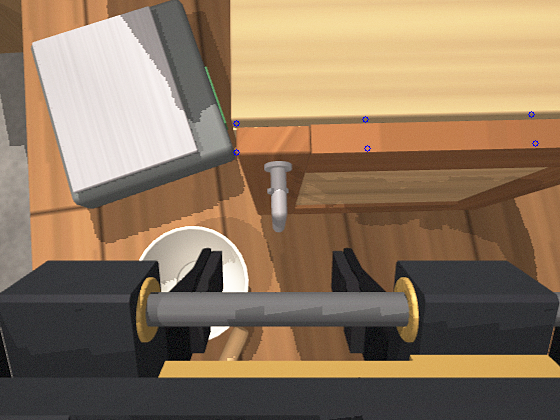

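The leaf (top edge px 237–560, ~v 125–155) looks flush. I'll measure the leaf/cupboard angle against the first picture of the shut door.

```bash
python3 - <<'E'
from h import *
g=dict(np.load('f1.npz')); f=env.grab_frame('wrist')
h1=np.array([0.41470356,-0.08358895,-0.11074925])
def line(f,x,z):
    gray=cv2.GaussianBlur(cv2.cvtColor(f['image'],cv2.COLOR_BGR2Lab),(3,3),0).astype(float)
    P=[]
    for y in np.linspace(.11,.235,40):
        # sample along X around predicted edge
        xs=np.linspace(x-.007,x+.007,57); uv=np.array([proj(f,dpt(h1,0,xx,y,z)) for xx in xs])
        if uv[:,0].max()>555: continue
        val=np.array([cv2.remap(gray,uv[:,:1].astype('f4'),uv[:,1:].astype('f4'),1)]).reshape(57,3)
        gr=np.linalg.norm(val[6:]-val[:-6],axis=1); P.append((y,xs[3+gr.argmax()]))
    P=np.array(P); m=np.median(P[:,1]-np.polyval(np.polyfit(P[:,0],P[:,1],1),P[:,0]))
    k=np.polyfit(P[:,0],P[:,1],1)
    for _ in range(4):
        r=abs(P[:,1]-np.polyval(k,P[:,0])); s=r<max(np.median(r)*2,4e-4); k=np.polyfit(P[s,0],P[s,1],1)
    return k,s.sum(),np.polyval(k,.235)
for n,q in(('before',g),('now',f)):
    o=line(q,-.018,.258); i=line(q,.001,.26); print(n,'outer slope %.4f n%d at free end %.1f mm'%(o[0][0],o[1],o[2]*1e3),'| cupboard/inner edge slope %.4f n%d %.1f'%(i[0][0],i[1],i[2]*1e3),'| diff %.4f, thick %.1f'%(o[0][0]-i[0][0],(i[2]-o[2])*1e3))
print(env.read_state()['clock'])
E
```

```text
before outer slope 0.0062 n39 at free end -20.2 mm | cupboard/inner edge slope 0.0062 n40 1.5 | diff 0.0000, thick 21.7
now outer slope 0.0060 n39 at free end -20.1 mm | cupboard/inner edge slope 0.0056 n40 1.5 | diff 0.0004, thick 21.6
46.7833
```

View pics/cmp.png

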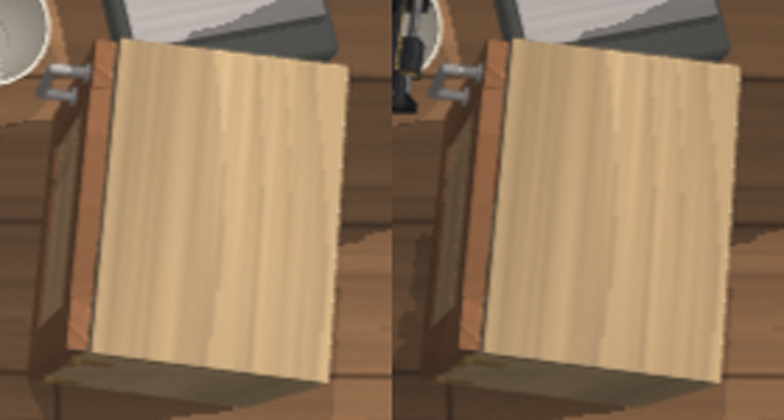

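The door sits exactly as it did at the start: slope and offset agree within 0.0004 rad and 0.1 mm, and the two pictures match. Handing in.

```bash
python3 - <<'E'
from workcell import env
s=env.read_state(); print(s['force'],s['clock']); env.close_job()
E
```

```text
[-0.09602204  0.1703471   0.66912022] 46.7833
the job is handed in; nothing more can be done
```

The job is done and handed in at 46.8 s of the 72 s allowed. `close_job` gives no verdict.

- **Opening:** I gripped the bar handle, pulled the door slowly through the catch and swung it to about 1.3 rad.
- **Jar:** I set the red-lidded jar down in the empty bay. After release, the wrist picture showed it standing there next to the green-lidded jar. I did not look at it again once the door was shut.
- **Closing:** I regripped the handle and pushed the door shut in 1 mm steps. The push rose to about 12.8 N, then dropped to about 6 N as the catch snapped. I then released and backed off.
- **Last checks:** The leaf lines up with the cupboard within 0.0004 rad and 0.1 mm of the first picture of the shut door. The tool reads almost no force and touches nothing. After the snap, with the handle still gripped, the arm's push crept up to about 9 N by my reading, under the 24 N limit.
- **Disagreements:**
  - At the snap the tool was about 4 mm further in than my reference from the first grip. I put this down to the cupboard's feet giving and a different bar position in the pads. The pictures of the shut door don't show any shift.
  - The networks' positions for the door's points were off by several centimetres, so I used my own pixel fit instead.
- **Not checked:** I did not measure the blue and white jars or the table items again at the end. I saw no contact with them.

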